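# Load the filter slide into the laser attenuator

## Task

Pick up the filter slide (the blue bar with the orange tab to hold it by), lay it flat in the open channel of the attenuator with its round nose towards the black housing, and slide it into the blind slot until you feel it press firmly against the hidden stop. Push gently, do not ram it: the stop may sit at any depth. Let go and leave the slide fully home against the stop, without disturbing the other things on the table.

Things in the scene. Friction and masses are not known exactly. Their poses are not given: they have to be found in the camera images.
- attenuator: Fixed attenuator. Origin on the table under the slot's mouth; +x points along the slot into the housing, z up. Dark base plate 8 mm thick, x -120 to 115 mm, y +-40. Black housing x 0 to 115, y +-35, 75 mm high, a dial on top to 89 mm; a white beam tube sticks out 30 mm on its +y side. More than 25 N between the slide in its slot and the attenuator would damage it.
- mouth (a point): Floor centre of the slot's mouth, axes as the attenuator's. Floor (8 mm above the table) runs level from channel into slot. Open channel x -120 to 0: side rails 8 mm high, 33 mm apart, tapering over the last 25 mm to 27.6 mm. Blind slot: 27.6 mm wide, 12.5 mm high. The hidden rigid stop lies 35 to 68 mm inside the mouth, set anew each time, not measurable from outside.
- feeler (a joint): Reading (m) of the light hidden feeler pin on the stop's face: it stands 5 mm proud of the stop, reads 0 untouched and about 0.005 when the slide rests on the stop. Its spring (under 0.5 N) brings it out again if the slide backs off. The rigid stop, not this pin, gives the firm resistance.
- slide: Loose filter slide, about 0.22 kg: flat blue-anodised bar 130 mm long (x), 25 mm wide (y), 10 mm thick, three coloured round filters on top, a round nose (radius 12.5 mm) at its +x end and an upright orange tab near the other end. Origin at the centre of the bar's underside.
- slide_tab (a point): Centre of the slide's orange tab, the place to grip. Tab 26 mm long (slide x), 12 mm thick (slide y), 45 mm high, from 10 to 55 mm above the bar's underside; this point is 32.5 mm above the underside and 45 mm behind the bar's middle. Axes as the slide's: x towards the nose, z up.
- slide_nose (a point): Foremost point of the slide's round nose, half-way up the bar's thickness (5 mm above the underside), 110 mm ahead of the tab's centre. Axes as the slide's.
- mirror: Loose bystander: mirror mount on a post, foot 75 x 25 mm, 123 mm high. Origin under its foot.
- cap_jar: Loose bystander: small white plastic jar, 48 mm across, 60 mm high. Origin under its centre.
- driver: Loose bystander: red-handled screwdriver 150 mm long, lying beyond the housing. Origin under its middle.
Things that resemble listed ones, but are neither listed nor needed, are in the scene too. Several things look just like the slide: the one meant starts farthest from the robot's base.

How it is judged:
On the way, in this order (a step that is already met when the one before it is completed fails the run):
1. the slide lies flat and in line with its nose at least 8 mm inside the slot (x of slide_nose in the frame of attenuator above 0.008 m and y of slide_nose in the frame of attenuator between -0.003 and 0.003 m and z of slide_nose in the frame of attenuator between 0.01 and 0.017 m and angle between the x axis of slide_nose and the x axis of attenuator, either way round below 0.08 rad and angle between slide_nose's own z axis and vertical below 0.08 rad), for 0.1 s.
2. the slide is pressed against the hidden stop (over 4 N between slide and attenuator) (value of joint feeler above 0.002 m and contact force between slide and attenuator above 4 N), for 0.1 s.
At the end, for the whole second after the job is handed in: The slide lies flat in the slot (within 3 mm sideways, 0.08 rad), at rest and released, its nose within 3 mm of the hidden stop so that the feeler pin stays pushed in by more than 2 mm (value of joint feeler above 0.002 m and x of slide_nose in the frame of attenuator above 0.033 m and y of slide_nose in the frame of attenuator between -0.003 and 0.003 m and z of slide_nose in the frame of attenuator between 0.01 and 0.017 m and angle between the x axis of slide_nose and the x axis of attenuator, either way round below 0.08 rad and angle between slide_nose's own z axis and vertical below 0.08 rad and linear speed of slide below 0.01 m/s); the robot touches nothing.
It fails at once if the slide, once in the slot, is pushed against the attenuator with more than 25 N (x of slide_nose in the frame of attenuator above 0.005 m and contact force between slide and attenuator above 25 N).
It fails at once if the mirror mount is moved by more than 25 mm (distance of mirror from where it was at the start of the episode above 0.025 m).
It fails at once if the white jar is moved by more than 25 mm (distance of cap_jar from where it was at the start of the episode above 0.025 m).
It fails at once if the screwdriver is moved by more than 25 mm (distance of driver from where it was at the start of the episode above 0.025 m).
It also fails if it takes over 51 s, if anything falls off the work surface, if the arm or the gripper's body presses on something with over 40 N, if the wrist force passes 120 N, or if a joint passes its speed limit or range.

## Robot

A 6-joint arm with a two-finger parallel gripper is mounted at the origin on the work surface. World frame = base frame: x ahead of the robot, y to its left, z up, the work surface at z = 0. Lengths are in m, angles in rad, forces in N, time in s.
With the tool pointing down it reaches from about 0.3 to 0.75 m from the base axis. Payload 8.5 kg.
Tool frame: the origin (TCP) lies midway between the tips of the shut fingers; the grasp point (between the pads) lies 19 mm behind it; z points along the fingers, y is the line along which they close (so a half turn about z gives the same grasp; the last joint's range is limited). The gripper opens to 88 mm and grips with 3 to 60 N. Pads are 18 mm wide; open, the fingers measure 123 mm over their backs; the gripper's body (75 mm by 187 mm) begins 45 mm behind the grasp point.
Start: joints at [-1.434, 0.381, 1.297, -0, 1.464, -0.215], TCP at [0.19, -0.516, 0.239] pointing down, gripper open.
Joint ranges: [-3.11, 3.11], [-0.89, 2.33], [0.22, 2.48], [-1.42, 4.56], [0.17, 2.85], [-2.88, 2.88]. Speed limits (rad/s): [2.39, 2.39, 3.14, 3.14, 3.14, 3.14].

## Interface

Orientations are given as a rotation vector (axis times angle).
In Python, from rig import telemetry, capture, get_calibration, ticket, search_frame gives the robot as it stands.
- The arm moves only by the tool drive_tool, never from a script. Its argument "commands" is text: rows parted by semicolons, each of 5 numbers parted by spaces: the shift along the tool's x, y, z in m, then the turn about the tool's z in rad, then the opening, from 0 (shut) to 1 (fully open). In form: dx dy dz yaw grip; .... A call has 1 to 20 rows; each row is the pose to reach, as a shift and turn from the pose commanded when the call began, along the tool's axes at that moment; what a row does not reach only later rows make up. A row lasts 1/12 s, in which the tool goes at most 41.7 mm and 7.16 degrees, less where a joint would pass 70% of its speed; a pose out of reach is approached as far as the arm can. A call with a gripper value outside its range is refused whole. The fingers move at their own pace and stop on an object; "squeeze" is the grip in N (left out, the last holds). Time passes only in rows, so rows that repeat a pose let the fingers close. It gives the time, the measured TCP pose, the force, the opening and the grip force at its end, in the units of the state.
- telemetry.get_state(): the state, without advancing time (a new reading comes with each control period).
- capture(name): name is "scene" or "top" or "wrist"; returns the picture (400x640x3 uint8, blue, green, red); there is no depth.
- get_calibration(name): a dict with "fx", "fy", "cx", "cy" (pixels), "world_to_cam" (4x4, takes a point from world to camera coordinates); the wrist camera has in their place "mount" (4x4, takes a point from camera to tool coordinates, whose origin is the TCP and whose axes are the flange's). Camera axes: x right, y down, z forward; pixel columns grow to the right and rows downward; lengths in m; the calibration is good to about 2 mm. A picture is of the moment at which its call begins: read the wrist's pose just before it. get_calibration takes no time and is no camera call.
- ticket.job_done(): hands the job in; it is judged then, once.
Trained networks look in the newest picture that a camera, given by its name, has taken for a name from the list of things; names that differ only in an ending like _2 or _b are one class to them, and where a whole thing is asked for, a point or a joint stands for the part that bears it (a point fixed in the world has none). Each returns a list of dicts, best first, with "score" (0 to 1); they miss things now and then, are a little off and sometimes report something else, mostly with a low value. They report only what shows in the picture. A call takes as long as a camera call. They do not tell look-alikes from the thing itself.
- search_frame(camera, thing): "point" ([x, y, z] in m, in world coordinates, good to about 4 mm: the middle of the surface that is visible of it).
The state is a dict: "t": time; "joints": joint angles; "qvel": joint speeds; "joint_efforts": joint torques, N m; "eef_pos": TCP position; "eef_rot": TCP orientation; "force": force on the tool from outside, world axes, zero at the start; "torque": the same for the moment, N m; "width": finger opening in m; "gripper_force": force on a finger pad.
Only numpy, scipy, OpenCV 4.12 (cv2) and the standard library are available. Lean on these libraries where they do the work, as an engineer would, in place of code of your own. Each camera call takes 0.05 s, during which the arm holds its last target. There are 200 camera calls.

## Working session

There is one attempt and no reset: what is moved stays moved. The work goes in short steps, Python scripts to look and compute and a tool call to move; the robot and the scene stay as the last step left them, time stands still between calls to the robot, and variables do not carry over. Pictures are saved under pics/ and viewed, at most 10 in all, crops included, and the job is handed in when it is done.

Besides the shell and the picture viewer there is one more tool, called after "Request:" as name(argument=value, ...), one argument or row to a line, values as JSON. drive_tool: Moves the arm, as the interface text tells. Its arguments: {"type":"object","properties":{"commands":{"type":"string"},"squeeze":{"type":"number"}},"required":["commands"]}

```bash
ls; mkdir -p pics; cat > look.py <<'E'
import cv2,numpy as np,sys
from rig import telemetry, capture, get_calibration, ticket, search_frame
E
python3 - <<'E'
from look import *
for n in ("scene","top"):
    im=capture(n); cv2.imwrite(f"pics/{n}0.png",im)
    c=get_calibration(n); print(n,c['fx'],c['cx'],c['cy'],np.round(np.array(c['world_to_cam']),3).tolist())
    for th in ("slide","slide_tab","attenuator","mirror","cap_jar","driver"):
        print(th,[(np.round(d['point'],3).tolist(),round(d['score'],2)) for d in search_frame(n,th)])
c=get_calibration("wrist");print(c['fx'],c['cx'],c['cy'],np.round(c['mount'],3).tolist())
s=telemetry.get_state();print(s)
E
```

```text
pics
scene 423.764949337037 324.800687563347 197.93208606246938 [[-0.523, 0.852, 0.022, 0.233], [0.578, 0.374, -0.725, -0.248], [-0.626, -0.366, -0.688, 1.397], [0.0, 0.0, 0.0, 1.0]]
slide [([0.482, -0.297, 0.013], 0.81), ([0.323, -0.278, 0.011], 0.74), ([0.42, -0.112, 0.01], 0.74), ([0.186, -0.372, 0.012], 0.6)]
slide_tab [([0.317, -0.276, 0.011], 0.8), ([0.42, -0.106, 0.007], 0.73), ([0.182, -0.373, 0.009], 0.73), ([0.482, -0.29, 0.01], 0.63)]
attenuator [([0.532, 0.131, 0.041], 0.89)]
mirror [([0.757, -0.021, 0.049], 0.66)]
cap_jar []
driver [([0.485, 0.353, 0.023], 0.65), ([0.541, 0.135, 0.042], 0.16)]
top 385.5962972296112 321.2903543592351 199.48395442988337 [[0.025, -0.999, 0.028, -0.031], [-0.998, -0.027, -0.05, 0.49], [0.05, -0.026, -0.998, 1.243], [0.0, 0.0, 0.0, 1.0]]
slide [([0.386, -0.118, 0.01], 0.88), ([0.332, -0.282, 0.011], 0.66), ([0.469, -0.276, 0.014], 0.58)]
slide_tab [([0.333, -0.281, 0.012], 0.64), ([0.465, -0.273, 0.008], 0.63), ([0.388, -0.118, 0.014], 0.63)]
attenuator [([0.51, 0.096, 0.048], 0.88)]
mirror [([0.747, -0.021, 0.08], 0.62)]
cap_jar [([0.729, -0
[... 188 characters left out ...]
 1.0]]
{'t': 0.7, 'joints': array([-1.43432912e+00,  3.80611567e-01,  1.29742034e+00, -5.48133794e-06,
        1.46362868e+00, -2.15249164e-01]), 'qvel': array([ 1.51192306e-05, -4.72183554e-04,  3.73372389e-05, -8.83581812e-04,
       -1.82281409e-03, -1.76039693e-03]), 'joint_efforts': array([ 2.68951655e-03, -4.37708831e+01, -2.24701649e+01,  7.15386914e-02,
        3.14231613e-02, -3.30149454e-07]), 'eef_pos': array([ 0.18949863, -0.51629012,  0.23873532]), 'eef_rot': array([-3.09307191e+00, -5.49620532e-01,  4.35157930e-06]), 'force': array([ 0.45706329,  0.35825936, -0.46212305]), 'torque': array([0.00988534, 0.04476361, 0.01712022]), 'gripper_force': 0.0, 'width': 0.08814758770971291}
```

View pics/scene0.png

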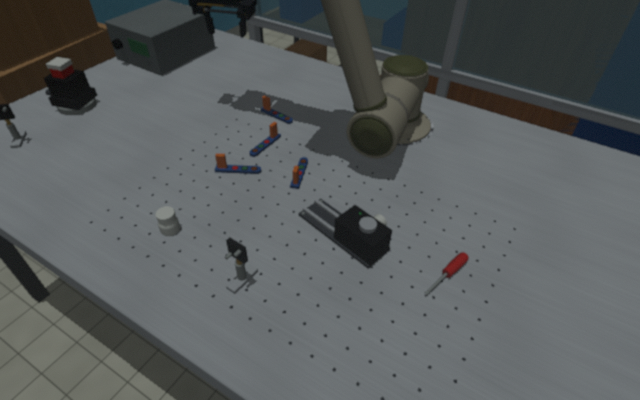

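View pics/top0.png

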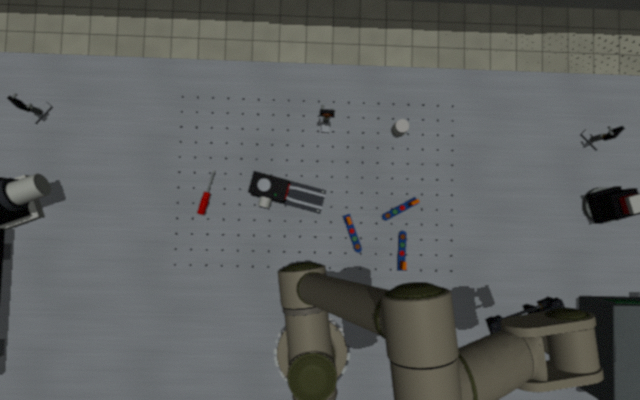

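The scene shows four slides. The one farthest from the base is near (0.475, -0.285), about 0.56 m out; in the top view its tab is at about (415,202) and its nose at (384,217). The attenuator's housing is at (265,187) and its channel opens toward (325,200). I'll move above the target slide with tool x along its nose direction.

Request:
drive_tool(
  commands="0.04 -0.01 0 -0.12 1; 0.08 -0.03 0 -0.24 1; 0.12 -0.04 0 -0.36 1; 0.16 -0.055 0 -0.48 1; 0.2 -0.07 0.01 -0.6 1; 0.24 -0.08 0.01 -0.72 1; 0.28 -0.095 0.02 -0.84 1; 0.31 -0.105 0.02 -0.96 1; 0.33 -0.11 0.02 -1.08 1; 0.347 -0.119 0.02 -1.2 1; 0.347 -0.119 0.02 -1.32 1; 0.347 -0.119 0.02 -1.44 1; 0.347 -0.119 0.02 -1.56 1; 0.347 -0.119 0.02 -1.675 1; 0.347 -0.119 0.02 -1.675 1; 0.347 -0.119 0.02 -1.675 1; 0.347 -0.119 0.02 -1.675 1",
)

```text
t: 2.12
eef_pos: [0.4742, -0.2851, 0.2188]
eef_rot: [1.666, 2.663, -0.0]
force: [-0.3, -0.0, 0.3]
width: 0.0883
gripper_force: 0.0
```

```bash
cat >> look.py <<'E'
from scipy.spatial.transform import Rotation as Ro
def wcam():
    "wrist shot: (image, K, camera-to-world R, t)"
    s=telemetry.get_state(); im=capture("wrist"); c=get_calibration("wrist")
    R=Ro.from_rotvec(s['eef_rot']).as_matrix(); M=np.array(c['mount'])
    return im,c,R@M[:3,:3],R@M[:3,3]+s['eef_pos'],s
def fcam(n):
    im=capture(n); c=get_calibration(n); W=np.array(c['world_to_cam'])
    return im,c,W[:3,:3].T,-W[:3,:3].T@W[:3,3]
def ray(c,R,p): return R@np.array([(p[0]-c['cx'])/c['fx'],(p[1]-c['cy'])/c['fy'],1.])
def onz(c,R,t,p,z):
    d=ray(c,R,p); return (t+d*(z-t[2])/d[2])
def tri(vs):
    "vs: list of (t,d); least-squares meeting point"
    A=np.zeros((3,3));b=np.zeros(3)
    for t,d in vs:
        d=d/np.linalg.norm(d);P=np.eye(3)-np.outer(d,d);A+=P;b+=P@t
    return np.linalg.solve(A,b)
E
python3 - <<'E'
from look import *
im,c,R,t,s=wcam(); cv2.imwrite("pics/w1.png",im); np.savez("w1.npz",R=R,t=t)
print(s['t'],s['eef_pos'],s['eef_rot'],s['joints'])
for th in ("slide","slide_tab","slide_nose"): print(th,[(np.round(d['point'],3).tolist(),round(d['score'],2)) for d in search_frame("wrist",th)])
E
```

```text
2.1167 [ 0.47424597 -0.28506532  0.21877356] [ 1.66637975e+00  2.66317084e+00 -1.90725537e-05] [-7.55201487e-01  4.01451735e-01  1.32352348e+00 -2.51287347e-06
  1.41656762e+00 -1.20777415e+00]
slide [([0.332, -0.284, 0.013], 0.89), ([0.468, -0.272, 0.008], 0.82), ([0.185, -0.351, 0.006], 0.67)]
slide_tab [([0.322, -0.281, 0.007], 0.8), ([0.183, -0.348, 0.012], 0.65), ([0.465, -0.272, 0.008], 0.64)]
slide_nose [([0.324, -0.282, 0.009], 0.71), ([0.184, -0.352, 0.011], 0.7), ([0.471, -0.273, 0.012], 0.64)]
```

View pics/w1.png

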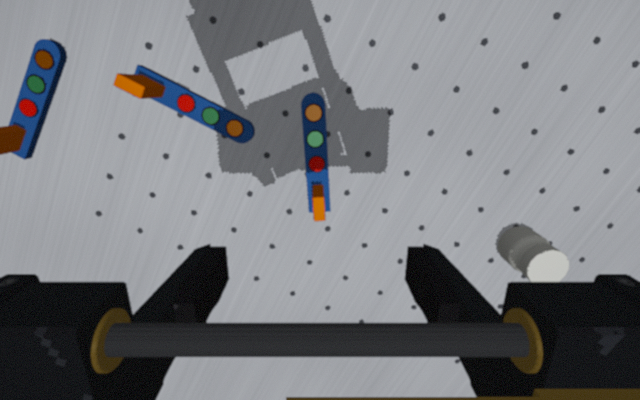

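The wrist view shows the target slide's bar from its nose at (312,94) to its rear near (319,211), with the tab at about (319,195-220). The neighbouring slide's nose at (250,130) is clear of the grasp. Next I'll measure the tab in two views and the channel from the top view.

```bash
python3 - <<'E'
from look import *
im=cv2.imread("pics/w1.png"); z=np.load("w1.npz");c=get_calibration("wrist");R,t=z['R'],z['t']
def comp(im,lo,hi,near):
    m=cv2.inRange(cv2.cvtColor(im,cv2.COLOR_BGR2HSV),lo,hi)
    n,l,st,ce=cv2.connectedComponentsWithStats(m)
    k=[i for i in range(1,n) if st[i,4]>15]; i=min(k,key=lambda i:np.hypot(*(ce[i]-near)))
    return l==i,st[i],ce[i]
m,st,ce=comp(im,(8,150,170),(22,255,255),(319,208)); print("orange bright",st,ce)
b,sb,cb=comp(im,(100,100,40),(130,255,255),(312,130)); print("blue",sb,cb)
ys,xs=np.nonzero(b); nose=(xs[ys==ys.min()].mean(),ys.min())
print("nose",nose,onz(c,R,t,nose,.01)); 
# bar centreline: mean x per row between rows
rows=np.arange(ys.min()+12,ys.max()-30); mid=np.array([(xs[ys==r].min()+xs[ys==r].max())/2 for r in rows])
k=np.polyfit(rows,mid,1); p1=onz(c,R,t,(np.polyval(k,rows[0]),rows[0]),.01);p2=onz(c,R,t,(np.polyval(k,rows[-1]),rows[-1]),.01)
print("head",np.degrees(np.arctan2(*(p1-p2)[[1,0]])))
print("orange @.055",onz(c,R,t,ce,.055),"ext rows",[onz(c,R,t,(ce[0],r),.055) for r in (st[1],st[1]+st[3])])
im2,c2,R2,t2=fcam("scene")
m2,st2,ce2=comp(im2,(5,120,80),(22,255,255),(221,160)); print("scene orange",st2,ce2)
print("tri",tri([(t,ray(c,R,ce)),(t2,ray(c2,R2,ce2))]), "scene@.04",onz(c2,R2,t2,ce2,.04))
im3,c3,R3,t3=fcam("top"); cv2.imwrite("pics/top_crop.png",cv2.resize(im3[150:235,230:345],None,fx=6,fy=6,interpolation=cv2.INTER_CUBIC))
cv2.imwrite("pics/top1.png",im3)
E
```

```text
orange bright [313 197  12  24 237] [318.41772152 208.46413502]
blue [ 302   93   28  119 1465] [315.54129693 148.73993174]
nose (np.float64(313.0), np.int64(93)) [ 0.43761065 -0.21865945  0.01      ]
head 119.17252300850431
orange @.055 [ 0.48988909 -0.31376843  0.055     ] ext rows [array([ 0.48462722, -0.3029889 ,  0.055     ]), array([ 0.49578557, -0.32584807,  0.055     ])]
scene orange [216 154   9   4  33] [219.87878788 155.45454545]
tri [ 0.49053773 -0.31515574  0.04918443] scene@.04 [ 0.48222923 -0.32355772  0.04      ]
```

View pics/top_crop.png

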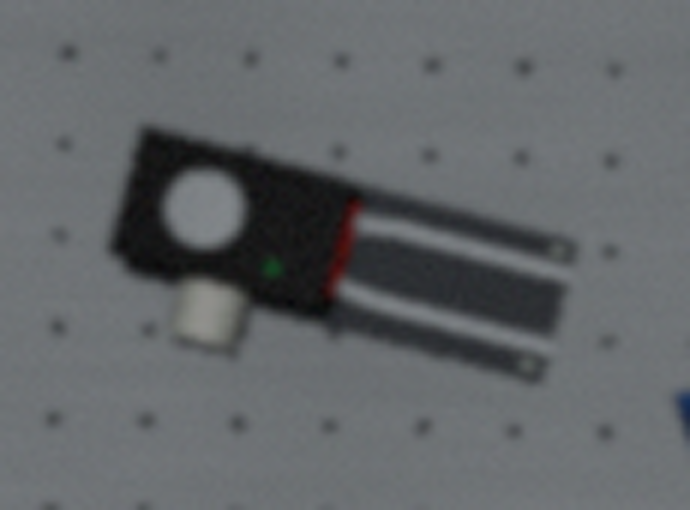

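Tab at (0.490,-0.314) and nose at (0.438,-0.219) are 109 mm apart against the 110 mm given. The triangulated tab height is 49 mm, which fits a 55 mm top. The crop shows the red mouth edge from (355,203) to (332,293) and the rails opening toward (560,310). Now I'll grasp the tab.

Request:
drive_tool(
  commands="-0.033 0.0015 0.035 -0.054 1; -0.033 0.0015 0.07 -0.054 1; -0.033 0.0015 0.105 -0.054 1; -0.033 0.0015 0.14 -0.054 1; -0.033 0.0015 0.17 -0.054 1; -0.033 0.0015 0.19 -0.054 1; -0.033 0.0015 0.2 -0.054 1; -0.033 0.0015 0.2 -0.054 1; -0.033 0.0015 0.2 -0.054 1; -0.033 0.0015 0.2 -0.054 0; -0.033 0.0015 0.2 -0.054 0; -0.033 0.0015 0.2 -0.054 0; -0.033 0.0015 0.2 -0.054 0; -0.033 0.0015 0.2 -0.054 0; -0.033 0.0015 0.2 -0.054 0; -0.033 0.0015 0.2 -0.054 0; -0.033 0.0015 0.2 -0.054 0; -0.033 0.0015 0.2 -0.054 0",
  squeeze=40,
)

```text
t: 3.92
eef_pos: [0.4901, -0.314, 0.0187]
eef_rot: [-1.589, -2.71, -0.0]
force: [-0.4, -0.2, -0.2]
width: 0.03
gripper_force: 0.0
```

Request:
drive_tool(
  commands="0 0 0 0 0; 0 0 0 0 0; 0 0 0 0 0; 0 0 0 0 0; 0 0 0 0 0; 0 0 0 0 0",
)

```text
t: 4.42
eef_pos: [0.4902, -0.314, 0.0187]
eef_rot: [1.589, 2.71, 0.0]
force: [0.6, 0.1, 0.1]
width: 0.0116
gripper_force: 40.0
```

The tab is gripped, with the opening at 11.6 mm and 40 N. Next I'll work out the attenuator pose from the top view.

```bash
python3 - <<'E'
from look import *
c=get_calibration("top");W=np.array(c['world_to_cam']);R=W[:3,:3].T;t=-R@W[:3,3]
P=lambda u,v,z:onz(c,R,t,(230+(u+.5)/6-.5,150+(v+.5)/6-.5),z)[:2]
for n,u,v,z in [("railA rear",575,272,.016),("railA front",357,222,.016),("railB rear",552,348,.016),("railB front",340,288,.016),("rearcorner1",578,250,.008),("rearcorner2",545,383,.008),("redA",356,203,.016),("redB",332,295,.016),("redA75",356,203,.075),("redB75",332,295,.075),("housing back1",148,128,.075),("housing back2",112,255,.075),("hfront1",362,188,.075),("hfront2",327,317,.075)]: print(n,P(u,v,z))
E
```

```text
railA rear [ 0.50608192 -0.03076555]
railA front [0.52996913 0.08786901]
railB rear [ 0.46458627 -0.01934914]
railB front [0.4939833  0.09597201]
rearcorner1 [ 0.51864753 -0.03239854]
rearcorner2 [ 0.44569433 -0.01624778]
redA [0.54026138 0.08871372]
redB [0.49008384 0.10016734]
redA75 [0.5349486  0.08525176]
redB75 [0.48713892 0.09616489]
housing back1 [0.57070725 0.19330095]
housing back2 [0.50467213 0.20946853]
hfront1 [0.54279446 0.08239373]
hfront2 [0.4757483 0.0983882]
```

Request:
drive_tool(
  commands="0 0 -0.03 0 0; 0 0 -0.06 0 0; 0 0 -0.09 0 0; 0 0 -0.12 0 0; 0 0 -0.15 0 0; 0 0 -0.17 0 0; 0 0 -0.17 0 0; 0 0 -0.17 0 0",
)

```text
t: 5.08
eef_pos: [0.4901, -0.3139, 0.1887]
eef_rot: [1.589, 2.709, -0.0]
force: [0.1, -0.1, -3.0]
width: 0.0114
gripper_force: 40.0
```

Request:
drive_tool(
  commands="0.02 0.006 0 0.05 0; 0.05 0.015 0 0.11 0; 0.08 0.024 0 0.18 0; 0.11 0.033 0 0.26 0; 0.14 0.042 0 0.34 0; 0.17 0.051 0 0.41 0; 0.2 0.06 0 0.48 0; 0.23 0.069 0 0.55 0; 0.26 0.078 0 0.62 0; 0.285 0.086 0 0.68 0; 0.305 0.092 0 0.73 0; 0.319 0.096 0 0.749 0; 0.319 0.096 0 0.749 0; 0.319 0.096 0 0.749 0; 0.319 0.096 0 0.749 0",
)

```text
t: 6.33
eef_pos: [0.4181, 0.0108, 0.1879]
eef_rot: [-2.469, -1.941, 0.002]
force: [-0.8, -0.5, -1.4]
width: 0.0118
gripper_force: 40.0
```

```bash
python3 - <<'E'
from look import *
im,c,R,t,s=wcam(); cv2.imwrite("pics/w2.png",im); np.savez("w2.npz",R=R,t=t,pos=s['eef_pos'],rot=s['eef_rot'])
print(s['t'],s['eef_pos'],s['eef_rot'],s['width'],s['joints'])
E
```

```text
6.3333 [0.41806397 0.01081196 0.18785373] [-2.46910013e+00 -1.94050474e+00  1.96306512e-03] 0.011791601108837722 [-2.58772624e-01  2.03327423e-01  1.72143271e+00 -2.89155566e-04
  1.21854944e+00 -2.00639119e-02]
```

View pics/w2.png

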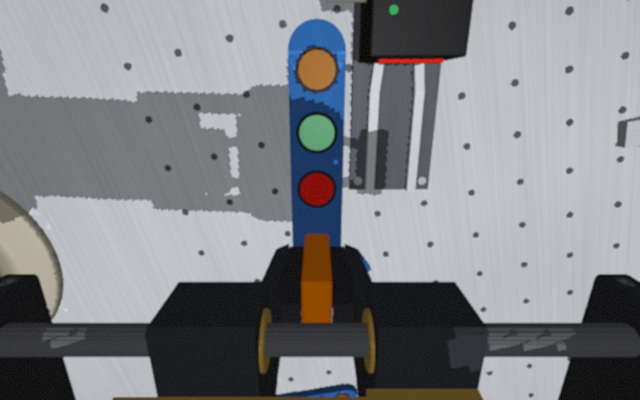

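The wrist view shows the held slide straight with its nose at (316,19). The channel lies to its right: white rails run from about (375,65) and (418,65) down to row 190, with the red mouth line at row 60. I'll fit the rails and bar edges in this picture.

```bash
python3 - <<'E'
from look import *
im=cv2.imread("pics/w2.png"); z=np.load("w2.npz");c=get_calibration("wrist");R,t=z['R'],z['t']
g=cv2.cvtColor(im,cv2.COLOR_BGR2GRAY)
for r in (75,100,120,145,175): print(r,' '.join(map(str,g[r,352:446:2])))
hsv=cv2.cvtColor(im,cv2.COLOR_BGR2HSV)
red=cv2.inRange(hsv[45:75,370:450],(0,150,120),(8,255,255)); ys,xs=np.nonzero(red)
print("red",xs.min()+370,xs.max()+370,[(x+370,ys[xs==x].mean()+45) for x in (12,30,50,65)])
blue=cv2.inRange(hsv,(95,80,30),(130,255,255))
for r in (30,45,80,110,160,215,235):
    x=np.nonzero(blue[r,280:352])[0]+280; y=(r-c['cy'])/c['fy']
    w=x.max()-x.min()+1; dep=c['fx']*.025/w; print(r,x.min(),x.max(),"height from width",(t+ray(c,R,((x.min()+x.max())/2,r))*dep).round(4))
E
```

```text
75 87 102 101 102 101 100 99 95 96 72 153 212 210 209 207 147 95 98 97 97 95 96 97 94 96 98 95 97 96 93 70 136 204 207 205 205 152 93 95 96 95 93 90 96 174 192 190
100 89 100 98 100 101 98 98 94 94 199 212 212 212 187 100 98 98 100 98 96 96 96 93 98 97 95 98 98 98 91 73 156 208 207 208 200 130 92 93 94 93 93 113 184 191 193 195
120 91 98 103 102 99 98 98 88 139 209 212 211 205 133 92 95 97 97 96 93 96 95 96 99 96 95 99 94 94 72 141 204 206 206 200 131 89 94 98 95 92 123 188 195 191 191 193
145 48 48 52 51 52 51 48 67 114 123 122 120 87 48 50 50 47 52 75 92 93 93 96 96 94 94 93 87 66 147 204 202 204 194 113 90 92 95 93 91 151 194 191 190 194 193 190
175 94 94 71 56 52 50 56 98 121 122 122 103 55 49 48 50 53 86 91 92 95 95 93 92 91 91 94 83 170 201 201 202 169 91 89 92 90 89 117 188 195 194 193 193 193 192 194
red 378 443 [(382, np.float64(60.0)), (400, np.float64(61.0)), (420, np.float64(60.5)), (435, np.float64(60.0))]
30 295 338 height from width [0.4443 0.1204 0.1242]
45 289 344 height from width [0.4414 0.108  0.1714]
80 288 344 height from width [0.4377 0.0937 0.1791]
110 290 343 height from width [0.4348 0.0809 0.1749]
160 291 341 height from width [0.4289 0.0578 0.1734]
215 293 340 height from width [0.4222 0.0293 0.1725]
235 293 339 height from width [0.4192 0.0182 0.1724]
```

```bash
cat > att.py <<'E'
from look import *
z=np.load("w2.npz");c=get_calibration("wrist");R,t=z['R'],z['t']
L=[(382,75),(379,100),(377.9,120),(376,145),(374.6,175)];Q=[(414.2,75),(413.6,100),(412,120),(410,145),(407.4,175)]
Lw=np.array([onz(c,R,t,p,.016)[:2] for p in L]);Qw=np.array([onz(c,R,t,p,.016)[:2] for p in Q])
M=(Lw+Qw)/2; print("widths",np.linalg.norm(Lw-Qw,axis=1).round(4)); print(M.round(4))
for X in (Lw[1:],Qw[1:],M):
    v=np.linalg.svd(X-X.mean(0))[2][0]; v*=np.sign(v[1]); print("heading",np.degrees(np.arctan2(v[1],v[0])), X.mean(0))
for zz in (.016,.0205,.024): print("red",zz,onz(c,R,t,(410.5,60.5),zz)[:2])
print("rear z8",onz(c,R,t,(391,190),.008)[:2])
E
python3 att.py
```

```text
widths [0.0288 0.0317 0.0318 0.0325 0.0323]
[[ 0.5101  0.0826]
 [ 0.5051  0.0617]
 [ 0.501   0.0443]
 [ 0.4953  0.0216]
 [ 0.4885 -0.0072]]
heading 76.15859907971412 [0.48189051 0.03389224]
heading 76.71173769171237 [0.51304049 0.02631071]
heading 76.43123744641744 [0.50000224 0.04060838]
red 0.016 [0.52273086 0.09195884]
red 0.0205 [0.52152678 0.0919525 ]
red 0.024 [0.52059027 0.09194756]
rear z8 [ 0.48713527 -0.02534511]
```

The channel axis passes through (0.500,0.041) at heading 76.4°. The rail gap measures 32.3 mm against the 33 mm given, and the mouth is near (0.512,0.092). The slide is level and aligned. I'll move over the channel, low but not yet down.

Request:
drive_tool(
  commands="-0.044 0 0 0 0; -0.044 0.02 0 0 0; -0.044 0.045 0 0 0; -0.044 0.065 0.01 0 0; -0.044 0.0725 0.03 0 0; -0.044 0.0725 0.06 0 0; -0.044 0.0725 0.09 0 0; -0.044 0.0725 0.115 0 0; -0.044 0.0725 0.128 0 0; -0.044 0.0725 0.128 0 0; -0.044 0.0725 0.128 0 0; -0.044 0.0725 0.128 0 0",
)

```text
t: 7.38
eef_pos: [0.4788, -0.0493, 0.0615]
eef_rot: [2.47, 1.939, 0.001]
force: [0.2, -0.4, -1.8]
width: 0.0118
gripper_force: 40.0
```

```bash
python3 - <<'E'
from look import *
im,c,R,t,s=wcam(); cv2.imwrite("pics/w3.png",im); np.savez("w3.npz",R=R,t=t,pos=s['eef_pos'],rot=s['eef_rot'])
print(s['t'],s['eef_pos'],s['eef_rot'],s['width'],s['force'])
E
```

```text
7.3833 [ 0.47879634 -0.04927839  0.06149744] [2.46995651e+00 1.93936593e+00 1.15478428e-03] 0.011753346521032321 [ 0.24364073 -0.3983133  -1.84558221]
```

View pics/w3.png

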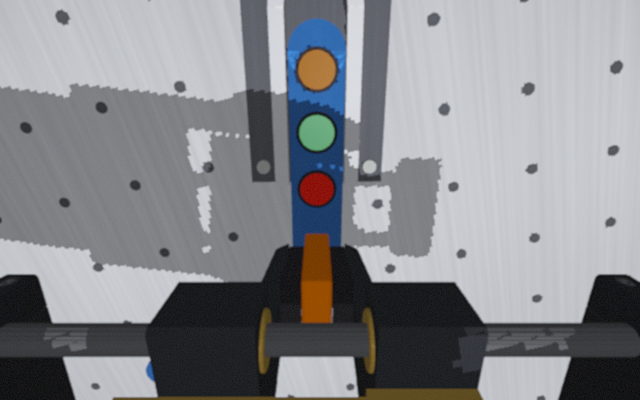

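The slide at column 316 is centred between the rails, whose end screws at (263,167) and (370,167) have their midpoint at 316.5. The plate's rear edge at row 181 puts the nose about 36 mm before the mouth. I'll lower it.

Request:
drive_tool(
  commands="0 0 0.01 0 0; 0 0 0.02 0 0; 0 0 0.028 0 0; 0 0 0.031 0 0; 0 0 0.033 0 0; 0 0 0.034 0 0; 0 0 0.0345 0 0; 0 0 0.0345 0 0; 0 0 0.0345 0 0",
)

```text
t: 8.18
eef_pos: [0.4785, -0.0487, 0.0267]
eef_rot: [2.47, 1.94, 0.001]
force: [-0.6, -1.4, 0.2]
width: 0.0118
gripper_force: 40.0
```

The weight is now on the floor. I'll open briefly so the slide settles flat, then regrip more lightly.

Request:
drive_tool(
  commands="0 0 0 0 0.25; 0 0 0 0 0.25; 0 0 0 0 0.25; 0 0 0 0 0.25; 0 0 0 0 0; 0 0 0 0 0; 0 0 0 0 0; 0 0 0 0 0; 0 0 0 0 0; 0 0 0 0 0",
  squeeze=20,
)

```text
t: 9.02
eef_pos: [0.4783, -0.0486, 0.0262]
eef_rot: [2.47, 1.941, 0.0]
force: [0.2, -0.6, 0.1]
width: 0.012
gripper_force: 20.0
```

Request:
drive_tool(
  commands="0.004 0 0 0 0; 0.008 0 0 0 0; 0.012 0 0 0 0; 0.016 0 0 0 0; 0.019 0 0 0 0; 0.022 0 0 0 0; 0.025 0 0 0 0; 0.028 0 0 0 0; 0.031 0 0 0 0; 0.034 0 0 0 0; 0.037 0 0 0 0; 0.04 0 0 0 0; 0.04 0 0 0 0",
)

```text
t: 10.1
eef_pos: [0.4878, -0.0092, 0.0263]
eef_rot: [-2.47, -1.941, -0.001]
force: [0.4, 2.1, 1.8]
width: 0.0118
gripper_force: 20.0
```

Request:
drive_tool(
  commands="0.003 0 0 0 0; 0.006 0 0 0 0; 0.009 0 0 0 0; 0.012 0 0 0 0; 0.015 0 0 0 0; 0.018 0 0 0 0; 0.021 0 0 0 0; 0.024 0 0 0 0; 0.024 0 0 0 0; 0.024 0 0 0 0",
)

```text
t: 10.93
eef_pos: [0.4935, 0.0142, 0.0263]
eef_rot: [-2.47, -1.941, -0.001]
force: [0.1, 2.3, 1.5]
width: 0.0119
gripper_force: 20.0
```

```bash
python3 - <<'E'
from look import *
im,c,R,t,s=wcam(); cv2.imwrite("pics/w4.png",im)
print(s['t'],s['eef_pos'],s['force'],s['torque'])
E
```

```text
10.9333 [0.49348481 0.01416369 0.02625753] [0.07932766 2.26836269 1.52654326] [ 0.33376562 -0.10723801 -0.0147544 ]
```

View pics/w4.png

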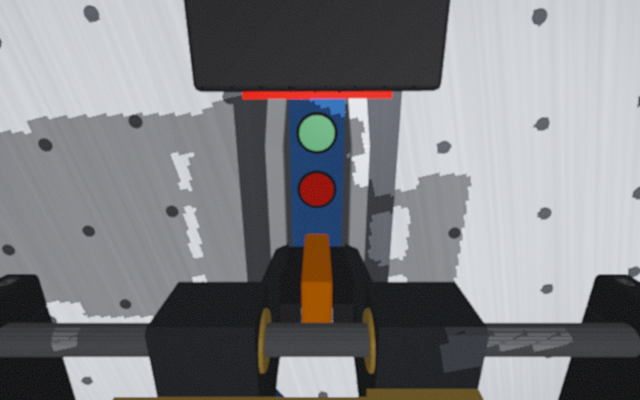

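The bar has passed under the red mouth line at row 95 and sits centred between the rails. I'll reduce the squeeze so that slip limits the push force, then creep forward.

Request:
drive_tool(
  commands="0 0 0 0 0; 0.001 0 0 0 0; 0.002 0 0 0 0; 0.003 0 0 0 0; 0.004 0 0 0 0; 0.005 0 0 0 0; 0.006 0 0 0 0; 0.007 0 0 0 0; 0.008 0 0 0 0; 0.009 0 0 0 0; 0.01 0 0 0 0; 0.01 0 0 0 0",
  squeeze=8,
)

```text
t: 11.98
eef_pos: [0.4958, 0.0235, 0.0263]
eef_rot: [2.47, 1.941, 0.0]
force: [-0.3, -2.0, 3.2]
width: 0.0121
gripper_force: 8.0
```

Request:
drive_tool(
  commands="0.001 0 0 0 0; 0.002 0 0 0 0; 0.003 0 0 0 0; 0.003 0 0 0 0",
)

```text
t: 12.32
eef_pos: [0.4965, 0.0264, 0.0263]
eef_rot: [-2.47, -1.941, -0.0]
force: [-0.2, -2.0, 3.9]
width: 0.0118
gripper_force: 8.0
```

Request:
drive_tool(
  commands="0.001 0 0 0 0; 0.002 0 0 0 0; 0.003 0 0 0 0; 0.004 0 0 0 0; 0.005 0 0 0 0; 0.006 0 0 0 0; 0.006 0 0 0 0",
)

```text
t: 12.9
eef_pos: [0.4979, 0.0322, 0.0263]
eef_rot: [-2.47, -1.941, -0.0]
force: [-0.9, -2.4, 4.0]
width: 0.0117
gripper_force: 8.0
```

Request:
drive_tool(
  commands="0.001 0 0 0 0; 0.002 0 0 0 0; 0.003 0 0 0 0; 0.004 0 0 0 0; 0.005 0 0 0 0; 0.006 0 0 0 0; 0.006 0 0 0 0",
)

```text
t: 13.48
eef_pos: [0.4994, 0.0381, 0.0263]
eef_rot: [-2.47, -1.941, -0.0]
force: [-1.0, -1.7, 3.8]
width: 0.0123
gripper_force: 8.0
```

Request:
drive_tool(
  commands="0.001 0 0 0 0; 0.002 0 0 0 0; 0.003 0 0 0 0; 0.004 0 0 0 0; 0.005 0 0 0 0; 0.006 0 0 0 0; 0.006 0 0 0 0",
)

```text
t: 14.07
eef_pos: [0.5007, 0.0439, 0.0263]
eef_rot: [-2.47, -1.941, -0.0]
force: [-1.1, -2.7, 5.2]
width: 0.0118
gripper_force: 8.0
```

```bash
cat > slip.py <<'E'
from look import *
im,c,R,t,s=wcam(); print(s['t'],s['force'].round(2))
for n in (None,"pics/w4.png"):
    h=cv2.cvtColor(im if n is None else cv2.imread(n),cv2.COLOR_BGR2HSV)[150:240,280:355]
    ys,xs=np.nonzero(cv2.inRange(h,(0,150,60),(6,255,255))); print("red filter",len(xs),xs.mean()+280,ys.mean()+150)
E
python3 slip.py
```

```text
14.0667 [-1.1  -2.74  5.2 ]
red filter 292 316.3835616438356 198.3835616438356
red filter 875 316.3154285714286 189.09371428571427
```

```bash
python3 -c "
from look import *
im=wcam()[0]; cv2.imwrite('pics/w5.png',np.vstack([im[80:340],cv2.imread('pics/w4.png')[80:340]]))"
```

```text
(no output)
```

View pics/w5.png

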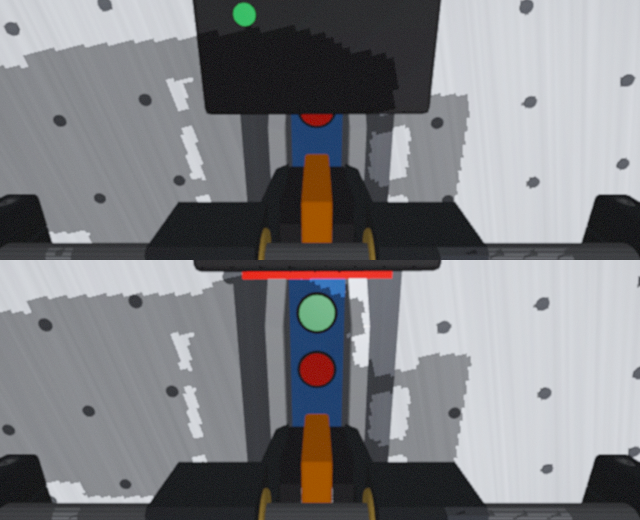

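Comparing before and after, the tab top (row 154 in both) and the red filter's lower edge have not shifted, so the grip has not slipped and the stop is still ahead. I'll continue in small steps.

Request:
drive_tool(
  commands="0.001 0 0 0 0; 0.002 0 0 0 0; 0.003 0 0 0 0; 0.003 0 0 0 0; 0.003 0 0 0 0",
)

```text
t: 14.58
eef_pos: [0.5014, 0.0467, 0.0263]
eef_rot: [-2.47, -1.941, -0.0]
force: [-0.8, -4.0, 4.8]
width: 0.012
gripper_force: 8.0
```

Request:
drive_tool(
  commands="0.0005 0 0 0 0; 0.001 0 0 0 0; 0.0015 0 0 0 0; 0.0015 0 0 0 0",
)

```text
t: 14.92
eef_pos: [0.5016, 0.0472, 0.0262]
eef_rot: [2.47, 1.941, -0.002]
force: [-2.7, -11.2, 5.1]
width: 0.0116
gripper_force: 8.0
```

That is a firm stop, about 11 N along the axis. I'll hold for a moment, then ease off and release.

Request:
drive_tool(
  commands="0 0 0 0 0; 0 0 0 0 0; 0 0 0 0 0",
)

```text
t: 15.17
eef_pos: [0.5016, 0.0472, 0.0262]
eef_rot: [2.47, 1.941, -0.002]
force: [-2.3, -10.3, 5.0]
width: 0.0122
gripper_force: 8.0
```

Request:
drive_tool(
  commands="0 0 0 0 0.4; 0 0 0 0 0.4; 0 0 0 0 0.4; 0 0 0 0 0.4; 0 0 0 0 0.4; 0 0 0 0 0.4; 0 0 -0.01 0 0.4; 0 0 -0.03 0 0.4; 0 0 -0.06 0 0.4; 0 0 -0.09 0 0.4; 0 0 -0.12 0 0.4; 0 0 -0.15 0 0.4; 0 0 -0.15 0 0.4; 0 0 -0.15 0 0.4",
)

```text
t: 16.33
eef_pos: [0.5022, 0.0481, 0.1773]
eef_rot: [2.469, 1.94, 0.003]
force: [-0.2, 0.1, -0.4]
width: 0.0353
gripper_force: 0.0
```

```bash
python3 - <<'E'
from look import *
im,c,R,t,s=wcam(); cv2.imwrite("pics/w6.png",im); print(s['t'],s['eef_pos'],s['force'],s['width'])
E
```

```text
16.3333 [0.50215071 0.04811299 0.17731891] [-0.20809235  0.09282824 -0.43578347] 0.035318153580791746
```

View pics/w6.png

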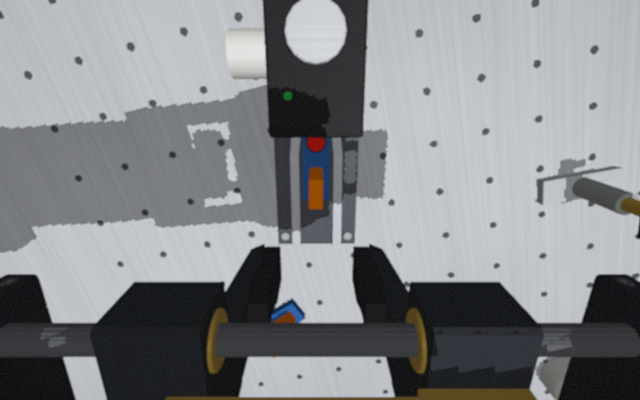

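The slide lies straight in the slot with its tab upright at (316,188). The tab is where it was at the stop to within about 1 mm, and the gripper is clear. I'll hand it in.

```bash
python3 -c "
from look import *
print(ticket.job_done())"
```

```text
the job is handed in; nothing more can be done
None
```

I slid the filter slide into the slot until it pressed against the hidden stop at about 11 N, let go, backed the arm clear and handed the job in at about 16 s; no verdict came back.

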